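Fill the lidded bowl with a scoop of walnuts

ROBOT

A 6-joint arm with a two-finger parallel gripper is mounted at the origin on a cart in front of the work surface, level with it; the furniture and walls round the work are solid. World frame = base frame: x ahead of the robot, y to its left, z up, the work surface at z = 0. Lengths are in m, angles in degrees, forces in N, time in s.
With the tool pointing down it reaches from about 0.35 to 1 m from the base axis. Payload 7.1 kg.
Tool frame: the origin (TCP) lies at the very end of the fingers, on their centre line; the grasp point (between the pads) lies 19 mm behind it; z points along the fingers, y is the line along which they close (so a half turn about z gives the same grasp; the last joint's range is limited). The gripper opens to 85 mm and grips with 20 to 120 N. Pads are 22 mm wide; open, the fingers measure 114 mm over their backs; the gripper's body (76 mm by 85 mm) begins 54 mm behind the grasp point. The pads swing forward as they close: fully open they stand 13 mm farther back than shut.
Start: joints at [75.229, 24.242, 93.386, -0, 62.372, -1.089], TCP at [0.148, 0.607, 0.231] pointing down, gripper open.
Joint ranges: [-172.04, 172.04], [-51.8, 120.97], [4.93, 147.93], [-75.15, 255.16], [6.16, 154.13], [-145.62, 145.62]. Speed limits (degrees/s): [136.94, 136.94, 172.46, 180, 180, 180].

INTERFACE

Orientations are given as [roll, pitch, yaw] about the fixed x, y, z axes, in that order (R = Rz(yaw) Ry(pitch) Rx(roll)).
In Python, from workcell import r gives the robot as it stands. The module is installed in compiled form; this text tells all that it offers.
- The arm moves only by the tool drive_tool, never from a script. Its argument "commands" is a list of rows, each an object with "xyz": the shift along the world's x, y, z in m, a list of three; "angular": the turn, a rotation vector about the world's x, y, z in rad, a list of three; "fingers": the closure, from 0 (fully open) to 1 (shut). In form: [{"xyz": [x, y, z], "angular": [wx, wy, wz], "fingers": fingers}, ...]. A call has 1 to 10 rows; each row shifts and turns the commanded pose from where the row before left it; what a row does not reach is not made up. A row lasts 1/10 s, in which the tool goes at most 50 mm and 8.59 degrees, less where a joint would pass 70% of its speed; a pose out of reach is approached as far as the arm can. A call is refused whole if a number of a shift passes 0.05 or a number of a turn 0.15, either way. A call with a gripper value outside its range is refused whole. The fingers move at their own pace and stop on an object; "grip_force" is the grip in N (left out, the last holds). Time passes only in rows, so rows that do not move let the fingers close. It gives the time, the measured TCP pose, the force, the opening and the grip force at its end, in the units of the state.
- r.state(): the state, without advancing time (a new reading comes with each control period).
- r.camera(name): name is "side" or "top" or "wrist"; returns a dict with "frame" (480x640x3 uint8, red, green, blue), "depth" (480x640 float32, m along the optical axis (not along the pixel's ray), 0 where there is no reading), "K" (3x3 intrinsics, pixels), "eye" and "orientation" of the camera in the world; the wrist camera has in their place "tool_from_camera" (4x4, takes a point from camera to tool coordinates, whose origin is the TCP and whose axes are the flange's). Camera axes: x right, y down, z forward; pixel columns grow to the right and rows downward; lengths in m; the calibration is good to about 2 mm. The wrist camera is an equidistant fisheye: a pixel r from the principal point sees the ray r / f radians off the axis. A picture is of the moment at which its call begins: read the wrist's pose just before it.
- r.hand_in(): hands the job in; it is judged then, once.
The state is a dict: "clock": time; "qpos": joint angles; "joint_vel": joint speeds; "effort": joint torques, N m; "tool_pos": TCP position; "eef_rot": TCP orientation; "wrist_force": force on the tool from outside, world axes, zero at the start; "moment": the same for the moment, N m; "width": finger opening in m; "finger_force": force on a finger pad.
Only numpy, scipy, OpenCV 4.12 (cv2) and the standard library are available. Lean on these libraries where they do the work, as an engineer would, in place of code of your own. Each camera call takes 0.05 s, during which the arm holds its last target. There are 200 camera calls.

TASK

Lift the lid off the blue bowl by its knob and set it aside on the worktop, knob up. Then use the hand scoop to take up at least three of the four walnuts from the loaf tin in one scoopful, tip them into the bowl, and stand the scoop back on its base on the worktop. Do not touch the walnuts with the gripper, spill none outside the tin and bowl, keep the bowl upright, and leave the other things where they are.

Things in the scene. Friction and masses are not known exactly. Their poses are not given: they have to be found in the camera images.
- tin_floor (a point): dark steel loaf tin, fixed. Point: centre of its inner floor, 3 mm above the worktop; y runs along the tin, z up. Floor inside 92 mm wide (x, upright sides) and 220 mm long (y); end walls flare outward by 35 degrees; walls 3 mm, rim 42 mm above the worktop. The walnuts start in its -y half (nothing beyond y = -4 mm); the +y half is empty and the scoop fits in there.
- scoop_grip (a point): aluminium hand scoop, 0.16 kg, loose, standing on its flat base. Point: middle of its wooden handle, where to grip, 88 mm above the underside. x points to the open mouth, y across, z up. Handle: bar with flat sides 22 mm apart (y), 18 mm deep, leaning 20 degrees back (top towards -x), free from 45 to 112 mm above the underside.
- scoop_mouth (a point): scoop: middle of its floor's front edge, at the underside, 112 mm ahead of and 88 mm below the grip point; same axes. Flat base 88 mm long back from here, 82 mm wide outside, 76 inside; floor 1.5 mm thick, sides 24 mm high, back 42 mm, front open. Four walnuts fit in; they roll out when the mouth dips and stay in while it is a little raised.
- bowl_rim (a point): blue stoneware bowl, loose, 0.9 kg, 134 mm across the rim, 66 mm high, wall 5 mm, inner floor 6 mm above its foot. Point: centre of its rim, z up. At the start the lid lies on it. The worktop between bowl and scoop is free for the lid, 75 mm all round x = 0.455, y = 0.245.
- lid_knob (a point): loose blue lid of the bowl, 138 mm across, 0.2 kg, with a pale round wooden knob, 28 mm across. Point: middle of the knob's head, 36 mm above the lid's underside, 21 mm above its top face, 14 mm below the knob's top; z is the lid's up axis. A 6 mm plug under the lid sits loosely in the bowl; on the worktop the lid stands on this plug, with the point 36 mm up.
- walnut_1: brown walnut, a 36 mm ball, 20 g; the origin is its centre
- walnut_2: brown walnut, a 36 mm ball, 20 g; the origin is its centre
- walnut_3: brown walnut, a 36 mm ball, 20 g; the origin is its centre
- walnut_4: brown walnut, a 36 mm ball, 20 g; the origin is its centre
- garlic: bulb of garlic, 56 mm; a bystander, origin at the centre of its underside
- spice_jar: small glass spice jar with a steel cap, 47 mm across, 70 mm high; a bystander, origin at the centre of its underside
- tumbler: clear drinking glass, 81 mm across, 93 mm high; a bystander, origin at the centre of its underside
- scourer: steel-curl pot scourer with a yellow knob, 56 mm across, 52 mm high; a bystander, origin at the centre of its underside

How it is judged (in metres and radians):
On the way, in this order (a step that is already met when the one before it is completed fails the run):
1. the lid lies on the worktop, knob up, clear of the bowl (height (world z) of lid_knob between 0.027 and 0.045 m and angle between lid_knob's own z axis and vertical below 0.12 rad and horizontal distance between lid_knob and bowl_rim above 0.125 m), for 0.2 s.
2. at least three walnuts lie in the scoop at once, lifted clear of the tin floor (height (world z) of scoop_grip above 0.15 m and (((x of walnut_2 in the frame of scoop_grip between 0.022 and 0.118 m and y of walnut_2 in the frame of scoop_grip between -0.042 and 0.042 m and z of walnut_2 in the frame of scoop_grip between -0.085 and -0.03 m) and (x of walnut_3 in the frame of scoop_grip between 0.022 and 0.118 m and y of walnut_3 in the frame of scoop_grip between -0.042 and 0.042 m and z of walnut_3 in the frame of scoop_grip between -0.085 and -0.03 m) and (x of walnut_4 in the frame of scoop_grip between 0.022 and 0.118 m and y of walnut_4 in the frame of scoop_grip between -0.042 and 0.042 m and z of walnut_4 in the frame of scoop_grip between -0.085 and -0.03 m)) or ((x of walnut_1 in the frame of scoop_grip between 0.022 and 0.118 m and y of walnut_1 in the frame of scoop_grip between -0.042 and 0.042 m and z of walnut_1 in the frame of scoop_grip between -0.085 and -0.03 m) and (x of walnut_3 in the frame of scoop_grip between 0.022 and 0.118 m and y of walnut_3 in the frame of scoop_grip between -0.042 and 0.042 m and z of walnut_3 in the frame of scoop_grip between -0.085 and -0.03 m) and (x of walnut_4 in the frame of scoop_grip between 0.022 and 0.118 m and y of walnut_4 in the frame of scoop_grip between -0.042 and 0.042 m and z of walnut_4 in the frame of scoop_grip between -0.085 and -0.03 m)) or ((x of walnut_1 in the frame of scoop_grip between 0.022 and 0.118 m and y of walnut_1 in the frame of scoop_grip between -0.042 and 0.042 m and z of walnut_1 in the frame of scoop_grip between -0.085 and -0.03 m) and (x of walnut_2 in the frame of scoop_grip between 0.022 and 0.118 m and y of walnut_2 in the frame of scoop_grip between -0.042 and 0.042 m and z of walnut_2 in the frame of scoop_grip between -0.085 and -0.03 m) and (x of walnut_4 in the frame of scoop_grip between 0.022 and 0.118 m and y of walnut_4 in the frame of scoop_grip between -0.042 and 0.042 m and z of walnut_4 in the frame of scoop_grip between -0.085 and -0.03 m)) or ((x of walnut_1 in the frame of scoop_grip between 0.022 and 0.118 m and y of walnut_1 in the frame of scoop_grip between -0.042 and 0.042 m and z of walnut_1 in the frame of scoop_grip between -0.085 and -0.03 m) and (x of walnut_2 in the frame of scoop_grip between 0.022 and 0.118 m and y of walnut_2 in the frame of scoop_grip between -0.042 and 0.042 m and z of walnut_2 in the frame of scoop_grip between -0.085 and -0.03 m) and (x of walnut_3 in the frame of scoop_grip between 0.022 and 0.118 m and y of walnut_3 in the frame of scoop_grip between -0.042 and 0.042 m and z of walnut_3 in the frame of scoop_grip between -0.085 and -0.03 m)))), for 0.2 s.
At the end, for the whole second after the job is handed in: three or four walnuts at rest in the bowl, any other in the tin; lid on the worktop, knob up (within 7 degrees), its centre over 125 mm from the bowl's; scoop standing on its base (within 7 degrees) on the worktop or tin floor; bowl upright on the worktop (all of step 1 and (((horizontal distance between walnut_2 and bowl_rim below 0.058 m and z of walnut_2 in the frame of bowl_rim between -0.066 and 0.005 m) and (horizontal distance between walnut_3 and bowl_rim below 0.058 m and z of walnut_3 in the frame of bowl_rim between -0.066 and 0.005 m) and (horizontal distance between walnut_4 and bowl_rim below 0.058 m and z of walnut_4 in the frame of bowl_rim between -0.066 and 0.005 m)) or ((horizontal distance between walnut_1 and bowl_rim below 0.058 m and z of walnut_1 in the frame of bowl_rim between -0.066 and 0.005 m) and (horizontal distance between walnut_3 and bowl_rim below 0.058 m and z of walnut_3 in the frame of bowl_rim between -0.066 and 0.005 m) and (horizontal distance between walnut_4 and bowl_rim below 0.058 m and z of walnut_4 in the frame of bowl_rim between -0.066 and 0.005 m)) or ((horizontal distance between walnut_1 and bowl_rim below 0.058 m and z of walnut_1 in the frame of bowl_rim between -0.066 and 0.005 m) and (horizontal distance between walnut_2 and bowl_rim below 0.058 m and z of walnut_2 in the frame of bowl_rim between -0.066 and 0.005 m) and (horizontal distance between walnut_4 and bowl_rim below 0.058 m and z of walnut_4 in the frame of bowl_rim between -0.066 and 0.005 m)) or ((horizontal distance between walnut_1 and bowl_rim below 0.058 m and z of walnut_1 in the frame of bowl_rim between -0.066 and 0.005 m) and (horizontal distance between walnut_2 and bowl_rim below 0.058 m and z of walnut_2 in the frame of bowl_rim between -0.066 and 0.005 m) and (horizontal distance between walnut_3 and bowl_rim below 0.058 m and z of walnut_3 in the frame of bowl_rim between -0.066 and 0.005 m))) and ((horizontal distance between walnut_1 and bowl_rim below 0.058 m and z of walnut_1 in the frame of bowl_rim between -0.066 and 0.005 m) or (x of walnut_1 in the frame of tin_floor between -0.05 and 0.05 m and y of walnut_1 in the frame of tin_floor between -0.145 and 0.145 m and height (world z) of walnut_1 below 0.06 m)) and ((horizontal distance between walnut_2 and bowl_rim below 0.058 m and z of walnut_2 in the frame of bowl_rim between -0.066 and 0.005 m) or (x of walnut_2 in the frame of tin_floor between -0.05 and 0.05 m and y of walnut_2 in the frame of tin_floor between -0.145 and 0.145 m and height (world z) of walnut_2 below 0.06 m)) and ((horizontal distance between walnut_3 and bowl_rim below 0.058 m and z of walnut_3 in the frame of bowl_rim between -0.066 and 0.005 m) or (x of walnut_3 in the frame of tin_floor between -0.05 and 0.05 m and y of walnut_3 in the frame of tin_floor between -0.145 and 0.145 m and height (world z) of walnut_3 below 0.06 m)) and ((horizontal distance between walnut_4 and bowl_rim below 0.058 m and z of walnut_4 in the frame of bowl_rim between -0.066 and 0.005 m) or (x of walnut_4 in the frame of tin_floor between -0.05 and 0.05 m and y of walnut_4 in the frame of tin_floor between -0.145 and 0.145 m and height (world z) of walnut_4 below 0.06 m)) and angle between each of scoop_grip, bowl_rim's own z axis and vertical below 0.12 rad and height (world z) of scoop_grip between 0.075 and 0.1 m and height (world z) of bowl_rim below 0.075 m and linear speed of each of walnut_1, walnut_2, walnut_3, walnut_4 below 0.03 m/s); the robot touches nothing.
It fails at once if a finger touches a walnut (contact force between any of walnut_1, walnut_2, walnut_3, walnut_4 and the fingers above 0.3 N).
It fails at once if the bowl is tipped by more than 20 degrees (angle between bowl_rim's own z axis and vertical above 0.35 rad).
It fails at once if a bystander (garlic, spice jar, glass, scourer) is moved by more than 30 mm (distance of any of garlic, spice_jar, tumbler, scourer from where it was at the start of the episode above 0.03 m).
It fails at once if a walnut falls outside the tin and the bowl: it lies at worktop height beyond them and not in the scoop, or lower ((height (world z) of walnut_1 below 0.026 m and not (x of walnut_1 in the frame of tin_floor between -0.05 and 0.05 m and y of walnut_1 in the frame of tin_floor between -0.145 and 0.145 m and height (world z) of walnut_1 below 0.06 m) and not (x of walnut_1 in the frame of scoop_grip between 0.022 and 0.118 m and y of walnut_1 in the frame of scoop_grip between -0.042 and 0.042 m and z of walnut_1 in the frame of scoop_grip between -0.085 and -0.03 m) and horizontal distance between walnut_1 and bowl_rim above 0.07 m) or (height (world z) of walnut_2 below 0.026 m and not (x of walnut_2 in the frame of tin_floor between -0.05 and 0.05 m and y of walnut_2 in the frame of tin_floor between -0.145 and 0.145 m and height (world z) of walnut_2 below 0.06 m) and not (x of walnut_2 in the frame of scoop_grip between 0.022 and 0.118 m and y of walnut_2 in the frame of scoop_grip between -0.042 and 0.042 m and z of walnut_2 in the frame of scoop_grip between -0.085 and -0.03 m) and horizontal distance between walnut_2 and bowl_rim above 0.07 m) or (height (world z) of walnut_3 below 0.026 m and not (x of walnut_3 in the frame of tin_floor between -0.05 and 0.05 m and y of walnut_3 in the frame of tin_floor between -0.145 and 0.145 m and height (world z) of walnut_3 below 0.06 m) and not (x of walnut_3 in the frame of scoop_grip between 0.022 and 0.118 m and y of walnut_3 in the frame of scoop_grip between -0.042 and 0.042 m and z of walnut_3 in the frame of scoop_grip between -0.085 and -0.03 m) and horizontal distance between walnut_3 and bowl_rim above 0.07 m) or (height (world z) of walnut_4 below 0.026 m and not (x of walnut_4 in the frame of tin_floor between -0.05 and 0.05 m and y of walnut_4 in the frame of tin_floor between -0.145 and 0.145 m and height (world z) of walnut_4 below 0.06 m) and not (x of walnut_4 in the frame of scoop_grip between 0.022 and 0.118 m and y of walnut_4 in the frame of scoop_grip between -0.042 and 0.042 m and z of walnut_4 in the frame of scoop_grip between -0.085 and -0.03 m) and horizontal distance between walnut_4 and bowl_rim above 0.07 m)).
It also fails if it takes over 72 s, if anything falls off the work surface, if the arm or the gripper's body presses on something with over 40 N, if the wrist force passes 120 N, or if a joint passes its speed limit or range.

## Working session

There is one attempt and no reset: what is moved stays moved. The work goes in short steps, Python scripts to look and compute and a tool call to move; the robot and the scene stay as the last step left them, time stands still between calls to the robot, and variables do not carry over. Pictures are saved under pics/ and viewed, at most 10 in all, crops included, and the job is handed in when it is done.

Besides the shell and the picture viewer there is one more tool, called after "Call:" by a JSON object that holds its "op" and its "data", one argument or row to a line. drive_tool: Moves the arm, as the interface text tells. Its arguments: {"type":"object","properties":{"commands":{"type":"array"},"grip_force":{"type":"number"}},"required":["commands"]}

```bash
mkdir -p pics; cat > h.py <<'E'
from workcell import r
import numpy as np, cv2
from scipy.spatial.transform import Rotation as R
def cloud(c):
    K=c["K"];d=c["depth"];v,u=np.mgrid[0:480,0:640]
    p=np.stack([(u-K[0,2])/K[0,0]*d,(v-K[1,2])/K[1,1]*d,d],-1)
    o=np.array(c["orientation"])
    Rm=o if o.shape==(3,3) else R.from_euler('xyz',o,degrees=True).as_matrix()
    return p@Rm.T+np.array(c["eye"])
E
python3 - <<'E'
from h import *
ims=[]
for n in("top","side"):
    c=r.camera(n); np.savez(f"pics/{n}0.npz",**c); print(n,c["K"].tolist(),c["eye"],c["orientation"])
    cv2.imwrite(f"pics/{n}0.png",c["frame"][:,:,::-1])
print(r.state())
E
```

```text
top [[558.9586151424248, 0.0, 316.86114440964], [0.0, 558.9586151424248, 230.5363041452046], [0.0, 0.0, 1.0]] [0.41078027 0.13226259 1.1484976 ] [-1.69509144e+02 -1.02830157e-01 -9.11433233e+01]
side [[445.30101825902864, 0.0, 318.45866280322537], [0.0, 445.30101825902864, 241.96857808346627], [0.0, 0.0, 1.0]] [0.34336873 0.9568528  0.71954268] [-125.80905694   -1.34868635 -162.22511587]
{'clock': 0.1, 'qpos': array([ 7.52301838e+01,  2.42792579e+01,  9.34275857e+01,  5.74445404e-05,
        6.23708896e+01, -1.08738410e+00]), 'joint_vel': array([ 0.02086314, -0.13515675, -0.17074922, -0.03375062, -0.02018019,
       -0.12969514]), 'effort': array([ 6.50650636e-04, -5.58432627e+01, -2.82442009e+01,  4.03788022e-05,
        3.01244094e-03, -2.53027815e-05]), 'tool_pos': array([0.14767435, 0.60679894, 0.23062843]), 'eef_rot': array([-1.79922282e+02, -1.52601519e-03,  1.66317540e+02]), 'wrist_force': array([ 0.08338337,  0.66294313, -0.18418618]), 'moment': array([ 0.0200862 ,  0.01806129, -0.05460032]), 'finger_force': 0.0, 'width': 0.08542221066516158}
```

View pics/top0.png

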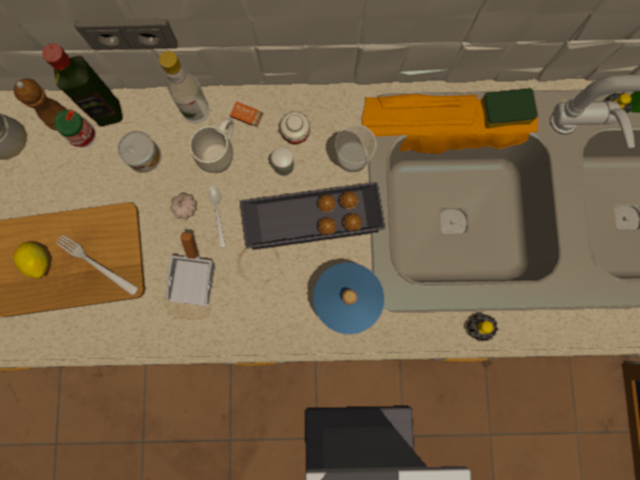

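View pics/side0.png

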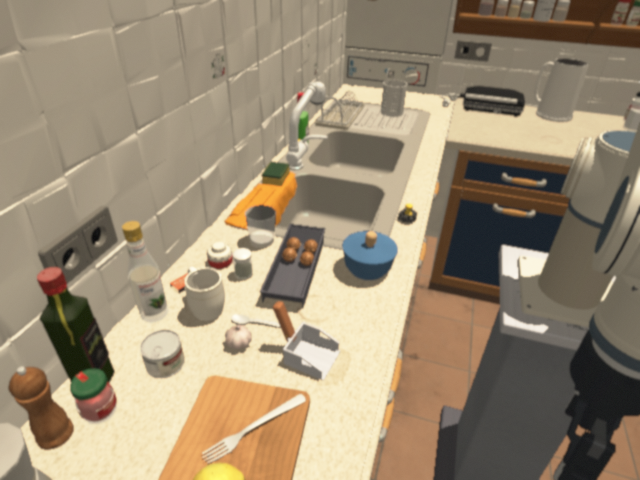

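The top view shows the knob at (349,296), the scoop tray at (190,280) with its handle at (187,240) and mouth facing the robot. The tin is centred near (312,216) with walnuts in its right (-y) half. The side view agrees.

```bash
python3 - <<'E'
from h import *
c=dict(np.load("pics/top0.npz")); P=cloud(c); f=c["frame"]
hsv=cv2.cvtColor(f,cv2.COLOR_RGB2HSV)
def pt(u,v,n=2):
    q=P[v-n:v+n+1,u-n:u+n+1].reshape(-1,3); return np.round(np.median(q,0),4)
for n,(u,v) in dict(knob=(349,296),lid=(330,310),counter=(270,330),trayfl=(190,285),handletop=(187,240),tinfloor=(280,220),w1=(327,202),w2=(348,199),w3=(326,225),w4=(351,221),garlic=(183,205),jar=(282,160),glass=(354,148),scour=(482,326)).items(): print(n,pt(u,v))
def ray(uv,z):
    K=c["K"]; d=np.array([(uv[0]-K[0,2])/K[0,0],(uv[1]-K[1,2])/K[1,1],1]); Rm=R.from_euler('xyz',c["orientation"],degrees=True).as_matrix()
    d=Rm@d; e=c["eye"]; return np.round(e+d*(z-e[2])/d[2],4)
def blob(m,x0,y0,x1,y1):
    mm=np.zeros(m.shape,np.uint8); mm[y0:y1,x0:x1]=m[y0:y1,x0:x1]
    return max(cv2.findContours(mm,0,2)[0],key=cv2.contourArea)
H,S,V=[hsv[...,i].astype(int) for i in range(3)]
lid=blob((H>95)&(H<125)&(S>90),300,250,400,345); (cx,cy),rad=cv2.minEnclosingCircle(lid); print("lid",ray((cx,cy),0.078),rad)
br=((H<20)&(S>90)&(V>60))
k=blob(br,335,282,365,312);(cx,cy),rad=cv2.minEnclosingCircle(k);print("knob",ray((cx,cy),0.105),rad,cx,cy)
h=blob(br,175,225,205,262);print("handle",cv2.minAreaRect(h), [ray(p,0.1) for p in cv2.boxPoints(cv2.minAreaRect(h))])
w=np.zeros(V.shape,np.uint8);w[185:240,312:368]=br[185:240,312:368]
for q in cv2.findContours(w,0,2)[0]:
    if cv2.contourArea(q)>50:(a,b),rr=cv2.minEnclosingCircle(q);print("wal",a,b,rr,ray((a,b),.021))
t=blob(V<75,235,180,388,252);rt=cv2.minAreaRect(t);print("tin",rt,[ray(p,.042) for p in cv2.boxPoints(rt)])
g=f[225:320,150:230];cv2.imwrite("pics/sc0.png",cv2.resize(np.hstack([g[:,:,::-1],f[180:275,300:380,::-1]]),None,fx=5,fy=5))
E
```

```text
knob [0.4787 0.0697 0.1101]
lid [0.4554 0.1043 0.0727]
counter [ 0.4207  0.2248 -0.0008]
trayfl [5.148e-01 3.887e-01 4.000e-04]
handletop [0.5897 0.3711 0.111 ]
tinfloor [0.647  0.2027 0.0018]
w1 [0.6752 0.1043 0.0369]
w2 [0.6811 0.0612 0.0364]
w3 [0.6275 0.1075 0.0368]
w4 [0.6342 0.0564 0.0368]
garlic [0.6738 0.3969 0.0418]
jar [0.7566 0.1935 0.0691]
glass [0.7982 0.0434 0.0104]
scour [ 0.4196 -0.1918  0.0499]
lid [0.4776 0.0691 0.078 ] 35.016963958740234
knob [0.4783 0.0695 0.105 ] 7.2924957275390625 348.88372802734375 296.406982421875
handle ((188.69296264648438, 243.84857177734375), (28.664968490600586, 15.459757804870605), 75.0685806274414) [array([0.6072, 0.3921, 0.1   ]), array([0.6144, 0.3638, 0.1   ]), array([0.5608, 0.3487, 0.1   ]), array([0.5538, 0.3768, 0.1   ])]
wal 326.9136047363281 225.6256561279297 9.70954704284668 [0.6293 0.1052 0.021 ]
wal 352.5 221.5 9.924817085266113 [0.637  0.0524 0.021 ]
wal 326.14044189453125 202.994384765625 9.355606079101562 [0.6771 0.1057 0.021 ]
wal 348.7055969238281 199.6495361328125 9.43974494934082 [0.6833 0.0588 0.021 ]
tin ((311.9141540527344, 215.65805053710938), (49.77132034301758, 138.8141326904297), 82.11685943603516) [array([0.6807, 0.2817, 0.042 ]), array([7.153e-01, 6.000e-04, 4.200e-02]), array([ 0.6124, -0.0091,  0.042 ]), array([0.5791, 0.2675, 0.042 ])]
```

View pics/sc0.png

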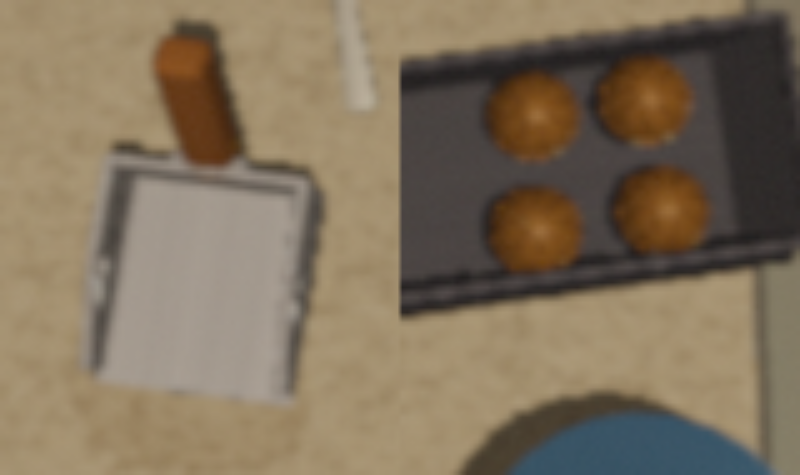

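The crop shows the scoop mouth corners at (169,300.6) and (208.6,305.6) in full-image pixels, so its x axis is at about 173° yaw. The knob measures (0.478, 0.0695) with its top at z 0.110, which matches the lid sitting on the bowl. The tin centre is about (0.647, 0.135), with yaw about 7°. I'm moving to the knob.

Call:
{"op": "drive_tool", "data": {
  "commands": [
    {"xyz": [0.0236,-0.0384,0],"angular": [0,0,-0.085],"fingers": 0},
    {"xyz": [0.0236,-0.0384,0],"angular": [0,0,-0.085],"fingers": 0},
    {"xyz": [0.0236,-0.0384,0],"angular": [0,0,-0.085],"fingers": 0},
    {"xyz": [0.0236,-0.0384,0],"angular": [0,0,-0.085],"fingers": 0},
    {"xyz": [0.0236,-0.0384,0],"angular": [0,0,-0.085],"fingers": 0},
    {"xyz": [0.0236,-0.0384,0],"angular": [0,0,-0.085],"fingers": 0},
    {"xyz": [0.0236,-0.0384,0],"angular": [0,0,-0.085],"fingers": 0},
    {"xyz": [0.0236,-0.0384,0],"angular": [0,0,-0.085],"fingers": 0},
    {"xyz": [0.0236,-0.0384,0],"angular": [0,0,-0.085],"fingers": 0},
    {"xyz": [0.0236,-0.0384,0],"angular": [0,0,-0.085],"fingers": 0}
  ]
}}

```text
clock: 1.1
tool_pos: [0.3843, 0.2215, 0.2313]
eef_rot: [-180.0, 0.0, 117.4]
wrist_force: [1.3, 0.2, -0.3]
width: 0.0853
finger_force: 0.0
```

Call:
{"op": "drive_tool", "data": {
  "commands": [
    {"xyz": [0.0236,-0.0384,-0.02],"angular": [0,0,-0.085],"fingers": 0},
    {"xyz": [0.0236,-0.0384,-0.02],"angular": [0,0,-0.085],"fingers": 0},
    {"xyz": [0.0236,-0.0384,-0.02],"angular": [0,0,-0.085],"fingers": 0},
    {"xyz": [0.0236,-0.0384,-0.02],"angular": [0,0,-0.085],"fingers": 0},
    {"xyz": [0,0,0],"angular": [0,0,0],"fingers": 0},
    {"xyz": [0,0,0],"angular": [0,0,0],"fingers": 0}
  ]
}}

```text
clock: 1.7
tool_pos: [0.4778, 0.0688, 0.1505]
eef_rot: [-179.9, -0.0, 98.0]
wrist_force: [-0.6, 0.3, -0.2]
width: 0.0852
finger_force: 0.0
```

Tracking is accurate, so I'll descend and grip.

Call:
{"op": "drive_tool", "data": {
  "commands": [
    {"xyz": [0,0.0005,-0.025],"angular": [0,0,0],"fingers": 0},
    {"xyz": [0,0,-0.025],"angular": [0,0,0],"fingers": 0},
    {"xyz": [0,0,-0.017],"angular": [0,0,0],"fingers": 0.2},
    {"xyz": [0,0,0],"angular": [0,0,0],"fingers": 0.9},
    {"xyz": [0,0,0],"angular": [0,0,0],"fingers": 0.9},
    {"xyz": [0,0,0],"angular": [0,0,0],"fingers": 0.9},
    {"xyz": [0,0,0],"angular": [0,0,0],"fingers": 0.9},
    {"xyz": [0,0,0],"angular": [0,0,0],"fingers": 0.9}
  ],
  "grip_force": 40
}}

```text
clock: 2.5
tool_pos: [0.4789, 0.0708, 0.0858]
eef_rot: [179.9, -0.0, 98.1]
wrist_force: [-0.9, 3.9, 7.2]
width: 0.0267
finger_force: 39.8
```

Call:
{"op": "drive_tool", "data": {
  "commands": [
    {"xyz": [0,0,0.01],"angular": [0,0,0],"fingers": 0.9},
    {"xyz": [0,0,0.02],"angular": [0,0,0],"fingers": 0.9},
    {"xyz": [0,0,0.03],"angular": [0,0,0],"fingers": 0.9},
    {"xyz": [-0.004,0.025,0.01],"angular": [0,0,0],"fingers": 0.9},
    {"xyz": [-0.005,0.04,0],"angular": [0,0,0],"fingers": 0.9},
    {"xyz": [-0.005,0.04,0],"angular": [0,0,0],"fingers": 0.9},
    {"xyz": [-0.005,0.04,0],"angular": [0,0,0],"fingers": 0.9},
    {"xyz": [-0.005,0.031,-0.02],"angular": [0,0,0],"fingers": 0.9},
    {"xyz": [0,0,-0.04],"angular": [0,0,0],"fingers": 0.9},
    {"xyz": [0,0,0],"angular": [0,0,0],"fingers": 0.9}
  ]
}}

```text
clock: 3.5
tool_pos: [0.451, 0.2455, 0.0914]
eef_rot: [-179.6, 0.1, 98.3]
wrist_force: [-1.3, -0.4, -1.3]
width: 0.0261
finger_force: 40.3
```

Call:
{"op": "drive_tool", "data": {
  "commands": [
    {"xyz": [0,0,-0.03],"angular": [0,0,0],"fingers": 0.9},
    {"xyz": [0,0,-0.024],"angular": [0,0,0],"fingers": 0.9},
    {"xyz": [0,0,-0.006],"angular": [0,0,0],"fingers": 0.9},
    {"xyz": [0,0,0],"angular": [0,0,0],"fingers": 0.9},
    {"xyz": [0,0,0],"angular": [0,0,0],"fingers": 0.9}
  ]
}}

```text
clock: 4.0
tool_pos: [0.4552, 0.2462, 0.0359]
eef_rot: [179.9, -0.0, 98.1]
wrist_force: [0.4, -0.3, -1.9]
width: 0.0262
finger_force: 40.3
```

Call:
{"op": "drive_tool", "data": {
  "commands": [
    {"xyz": [0,0,-0.005],"angular": [0,0,0],"fingers": 0.9},
    {"xyz": [0,0,-0.004],"angular": [0,0,0],"fingers": 0.9},
    {"xyz": [0,0,0],"angular": [0,0,0],"fingers": 0.9},
    {"xyz": [0,0,0],"angular": [0,0,0],"fingers": 0.9}
  ]
}}

```text
clock: 4.4
tool_pos: [0.4548, 0.2464, 0.0258]
eef_rot: [179.9, -0.0, 98.1]
wrist_force: [0.0, -1.2, 4.6]
width: 0.026
finger_force: 40.8
```

Call:
{"op": "drive_tool", "data": {
  "commands": [
    {"xyz": [0,0,0],"angular": [0,0,0],"fingers": 0.5},
    {"xyz": [0,0,0],"angular": [0,0,0],"fingers": 0},
    {"xyz": [0,0,0],"angular": [0,0,0],"fingers": 0},
    {"xyz": [0,0,0],"angular": [0,0,0],"fingers": 0},
    {"xyz": [0,0,0.03],"angular": [0,0,0],"fingers": 0},
    {"xyz": [0,0,0.05],"angular": [0,0,0],"fingers": 0},
    {"xyz": [0,0,0.05],"angular": [0,0,0],"fingers": 0},
    {"xyz": [0,0,0.05],"angular": [0,0,0],"fingers": 0},
    {"xyz": [0,0,0],"angular": [0,0,0],"fingers": 0}
  ]
}}

```text
clock: 5.3
tool_pos: [0.4578, 0.248, 0.212]
eef_rot: [179.3, -0.2, 98.1]
wrist_force: [-0.1, -0.4, 0.2]
width: 0.0856
finger_force: 0.0
```

```bash
cat >> h.py <<'E'
def ray(c,uv,z):
    K=c["K"]; d=np.array([(uv[0]-K[0,2])/K[0,0],(uv[1]-K[1,2])/K[1,1],1]); Rm=R.from_euler('xyz',c["orientation"],degrees=True).as_matrix()
    d=Rm@d; e=c["eye"]; return np.round(e+d*(z-e[2])/d[2],4)
E
python3 - <<'E'
from h import *
s=r.state();print(s["clock"],s["tool_pos"],s["qpos"])
c=dict(np.load("pics/top0.npz"))
a,b=ray(c,(169,300.6),0.012),ray(c,(208.6,305.6),0.012)   # side-tops taper to front? try several z
for z in(0,.012,.024):
    a,b=ray(c,(169,300.6),z),ray(c,(208.6,305.6),z);d=a-b
    print(z,a,b,np.linalg.norm(d),(a+b)/2,np.degrees(np.arctan2(d[0],-d[1])))
for z in(.042,):
    a,b=ray(c,(173,255),z),ray(c,(213.6,262),z);d=a-b;print("back",z,a,b,np.linalg.norm(d),(a+b)/2,np.degrees(np.arctan2(d[0],-d[1])))
P=cloud(c);f=c["frame"];hsv=cv2.cvtColor(f,cv2.COLOR_RGB2HSV)
m=np.zeros((480,640),bool);m[228:262,178:202]=True
m&=(hsv[...,0]<20)&(hsv[...,1]>110)
q=P[m];
for lo,hi in((.06,.08),(.08,.1),(.1,.125)):
    k=q[(q[:,2]>lo)&(q[:,2]<hi)];print(lo,len(k),np.median(k,0) if len(k) else 0)
i=r.camera("top");np.savez("pics/top1.npz",**i);w=r.camera("wrist")
print(w["K"],np.round(w["tool_from_camera"],3))
cv2.imwrite("pics/t1.png",np.hstack([cv2.resize(i["frame"][180:340,140:400],None,fx=1.5,fy=1.5),cv2.resize(w["frame"],(320,240))])[:,:,::-1])
E
```

```text
5.3 [0.45779811 0.24802035 0.21201254] [2.71376013e+01 1.66660351e+01 1.07887932e+02 3.93782372e-04
 5.47543138e+01 1.89994814e+01]
0 [0.4839 0.4306 0.    ] [0.4721 0.3497 0.    ] 0.08175603953225716 [0.478   0.39015 0.     ] 171.70141028308814
0.012 [0.4831 0.4275 0.012 ] [0.4715 0.3474 0.012 ] 0.08093559167634472 [0.4773  0.38745 0.012  ] 171.75977134870612
0.024 [0.4823 0.4244 0.024 ] [0.4708 0.3451 0.024 ] 0.08012952015331178 [0.47655 0.38475 0.024  ] 171.7485513122467
back 0.042 [0.5716 0.4143 0.042 ] [0.5559 0.3331 0.042 ] 0.08270386931697937 [0.56375 0.3737  0.042  ] 169.0569076749774
0.06 63 [0.57502483 0.37245602 0.06918739]
0.08 70 [0.58216676 0.3715878  0.08951407]
0.1 123 [0.59369513 0.37312728 0.11145325]
[[371.64829954   0.         312.57460901]
 [  0.         371.64829954 239.63743379]
 [  0.           0.           1.        ]] [[-0.001 -0.958 -0.287  0.072]
 [ 1.    -0.    -0.001 -0.001]
 [ 0.    -0.287  0.958 -0.142]
 [ 0.     0.     0.     1.   ]]
```

View pics/t1.png

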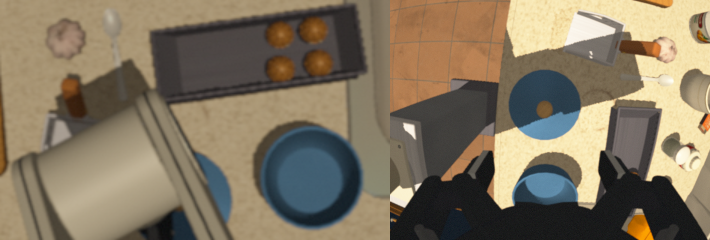

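The lid is flat on the worktop at the intended spot and the bowl is open and in place. Next I go over the scoop handle at (0.588, 0.3715) with tool yaw -9.5°.

Call:
{"op": "drive_tool", "data": {
  "commands": [
    {"xyz": [0.01,0.0095,0],"angular": [0,0,-0.1445],"fingers": 0},
    {"xyz": [0.01,0.0095,0],"angular": [0,0,-0.1445],"fingers": 0},
    {"xyz": [0.01,0.0095,0],"angular": [0,0,-0.1445],"fingers": 0},
    {"xyz": [0.01,0.0095,0],"angular": [0,0,-0.1445],"fingers": 0},
    {"xyz": [0.01,0.0095,0],"angular": [0,0,-0.1445],"fingers": 0},
    {"xyz": [0.01,0.0095,0],"angular": [0,0,-0.1445],"fingers": 0},
    {"xyz": [0.01,0.0095,0],"angular": [0,0,-0.1445],"fingers": 0},
    {"xyz": [0.01,0.0095,0],"angular": [0,0,-0.1445],"fingers": 0},
    {"xyz": [0.01,0.0095,0],"angular": [0,0,-0.1445],"fingers": 0},
    {"xyz": [0.01,0.0095,0],"angular": [0,0,-0.1445],"fingers": 0}
  ]
}}

```text
clock: 6.4
tool_pos: [0.5533, 0.3408, 0.2024]
eef_rot: [179.9, 0.3, 15.0]
wrist_force: [0.1, -0.4, 0.2]
width: 0.0854
finger_force: 0.0
```

Call:
{"op": "drive_tool", "data": {
  "commands": [
    {"xyz": [0.01,0.0095,0],"angular": [0,0,-0.1445],"fingers": 0},
    {"xyz": [0.01,0.0095,0],"angular": [0,0,-0.1445],"fingers": 0},
    {"xyz": [0.01,0.0095,0],"angular": [0,0,-0.1445],"fingers": 0},
    {"xyz": [0,0,0],"angular": [0,0,0],"fingers": 0},
    {"xyz": [0,0,0],"angular": [0,0,0],"fingers": 0}
  ]
}}

```text
clock: 6.9
tool_pos: [0.5831, 0.3689, 0.203]
eef_rot: [179.9, 0.2, -9.3]
wrist_force: [-0.8, 0.7, -0.1]
width: 0.085
finger_force: 0.0
```

```bash
python3 - <<'E'
from h import *
s=r.state();w=r.camera("wrist")
T=np.eye(4);T[:3,:3]=R.from_euler('xyz',s["eef_rot"],degrees=True).as_matrix();T[:3,3]=s["tool_pos"];T=T@w["tool_from_camera"]
K=w["K"];v,u=np.mgrid[0:480,0:640];x=(u-K[0,2])/K[0,0];y=(v-K[1,2])/K[1,1];th=np.hypot(x,y);k=np.tan(th)/np.maximum(th,1e-9)
d=w["depth"];P=np.stack([x*k*d,y*k*d,d],-1)@T[:3,:3].T+T[:3,3]
np.savez("pics/w2.npz",P=P,f=w["frame"])
h=cv2.cvtColor(w["frame"],cv2.COLOR_RGB2HSV)
m=(h[...,0]<15)&(h[...,1]>110)&(d>0)&(np.hypot(P[...,0]-.588,P[...,1]-.37)<.06)&(P[...,2]>.04)
q=P[m];print(s["tool_pos"],s["eef_rot"],len(q))
for z in np.arange(.04,.13,.01):
    g=q[(q[:,2]>z)&(q[:,2]<z+.01)]
    if len(g)>5:print(round(z,2),len(g),g.mean(0).round(4),g.min(0).round(4),g.max(0).round(4))
cv2.imwrite("pics/w2.png",w["frame"][:,:,::-1])
E
```

```text
[0.58308374 0.36893337 0.20302971] [ 1.79855083e+02  1.63092495e-01 -9.26114399e+00] 1363
0.05 14 [0.5689 0.3777 0.0535] [0.5674 0.3705 0.0514] [0.5702 0.3835 0.0552]
0.06 21 [0.5742 0.3758 0.0683] [0.5723 0.367  0.0639] [0.576  0.3837 0.0699]
0.08 22 [0.5792 0.3751 0.0826] [0.5777 0.3663 0.0809] [0.5813 0.3841 0.0856]
0.09 25 [0.5836 0.3735 0.0948] [0.5814 0.3658 0.0901] [0.5853 0.3824 0.0994]
0.1 80 [0.5986 0.3727 0.1077] [0.5855 0.3633 0.1023] [0.6072 0.3832 0.1099]
0.11 750 [0.5985 0.3737 0.1134] [0.5888 0.3634 0.11  ] [0.607  0.3846 0.1174]
```

View pics/w2.png

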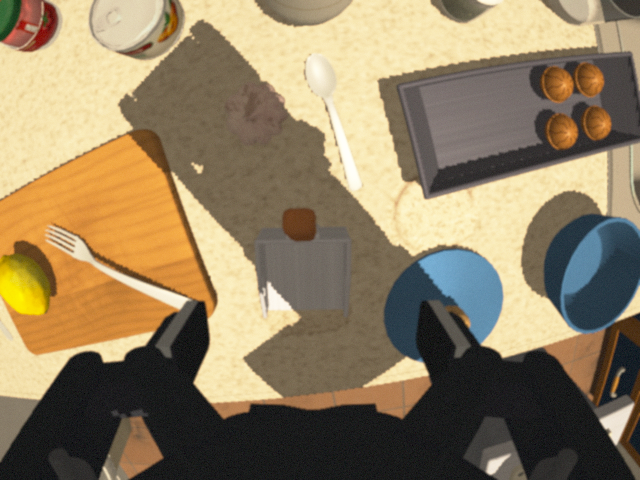

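The wrist view shows the handle top at (300,222), centred between the fingers and aligned with them. I'm descending to TCP (0.589, 0.3745, 0.069).

Call:
{"op": "drive_tool", "data": {
  "commands": [
    {"xyz": [0.006,0.0055,-0.03],"angular": [0,0,0],"fingers": 0},
    {"xyz": [0,0,-0.03],"angular": [0,0,0],"fingers": 0},
    {"xyz": [0,0,-0.03],"angular": [0,0,0],"fingers": 0},
    {"xyz": [0,0,-0.03],"angular": [0,0,0],"fingers": 0},
    {"xyz": [0,0,-0.014],"angular": [0,0,0],"fingers": 0},
    {"xyz": [0,0,0],"angular": [0,0,0],"fingers": 0},
    {"xyz": [0,0,0],"angular": [0,0,0],"fingers": 0}
  ]
}}

```text
clock: 7.65
tool_pos: [0.5905, 0.3753, 0.0722]
eef_rot: [-180.0, -0.0, -9.5]
wrist_force: [-0.3, -0.7, 0.8]
width: 0.0851
finger_force: 0.0
```

Call:
{"op": "drive_tool", "data": {
  "commands": [
    {"xyz": [0,0,0],"angular": [0,0,0],"fingers": 1},
    {"xyz": [0,0,0],"angular": [0,0,0],"fingers": 1},
    {"xyz": [0,0,0],"angular": [0,0,0],"fingers": 1},
    {"xyz": [0,0,0],"angular": [0,0,0],"fingers": 1},
    {"xyz": [0,0,0],"angular": [0,0,0],"fingers": 1},
    {"xyz": [0,0,0],"angular": [0,0,0],"fingers": 1}
  ],
  "grip_force": 110
}}

```text
clock: 8.25
tool_pos: [0.5908, 0.3754, 0.0721]
eef_rot: [-180.0, -0.1, -9.5]
wrist_force: [1.0, -1.4, 5.5]
width: 0.0209
finger_force: 107.8
```

```bash
python3 - <<'E'
from h import *
W=np.load("pics/w2.npz");A=W["P"];fa=W["f"]
c=dict(np.load("pics/top1.npz"));B=cloud(c)
yaw=np.radians(7);tx=np.array([np.cos(yaw),np.sin(yaw)]);ty=np.array([-np.sin(yaw),np.cos(yaw)])
for n,P,f in(("wrist",A,fa),("top",B,c["frame"])):
    V=cv2.cvtColor(f,cv2.COLOR_RGB2HSV)[...,2]
    d=P[...,:2]-[.647,.135];a=d@tx;b=d@ty
    near=(abs(a)<.065)&(abs(b)<.16)
    rim=near&(P[...,2]>.037)&(P[...,2]<.047)&(V<110)
    for s,lab in((1,"+x"),(-1,"-x")):
        for l,hh in((.02,.07),(.07,.11)) :
            m=rim&(a*s>.035)&(b>l)&(b<hh)
            if m.sum()>3:print(n,lab,l,m.sum(),np.percentile(a[m],[5,50,95]).round(4))
    for s in(1,-1):
        m=rim&(b*s>.11)&(abs(a)<.035)
        if m.sum()>3:print(n,"end",s,m.sum(),np.percentile(b[m],[5,50,95]).round(4))
    fl=near&(P[...,2]<.009)&(abs(b)<.1)&(V<90);print(n,"floor",fl.sum(),np.percentile(a[fl],[.5,50,99.5]).round(4),np.median(P[fl][:,2]))
    # walnut points
    w=near&(P[...,2]>.028)&(P[...,2]<.045)&(abs(a)<.043)&(b<.02)&(b>-.12)&(f[...,0].astype(int)>f[...,2]+35)
    n_,lab,st,ce=cv2.connectedComponentsWithStats(w.astype(np.uint8))
    for i in range(1,n_):
        if st[i,4]>15:
            q=lab==i;print(n,"wal",st[i,4],np.round([np.median(a[q]),np.median(b[q]),P[q][:,2].max()],4))
E
```

```text
wrist +x 0.02 183 [0.0483 0.052  0.0538]
wrist +x 0.07 152 [0.0485 0.0524 0.0538]
wrist -x 0.02 144 [-0.0431 -0.042  -0.041 ]
wrist -x 0.07 123 [-0.0427 -0.0417 -0.0408]
wrist end 1 305 [0.1364 0.141  0.1421]
wrist end -1 324 [-0.1389 -0.1367 -0.1344]
wrist floor 2692 [-0.043  -0.0325  0.049 ] 0.0026492072204973016
wrist wal 516 [ 0.0278 -0.0745  0.04  ]
wrist wal 597 [ 0.0277 -0.028   0.0396]
wrist wal 502 [-0.0177 -0.0743  0.0398]
wrist wal 608 [-0.0191 -0.0223  0.0395]
top +x 0.02 52 [0.0474 0.0493 0.0513]
top +x 0.07 42 [0.0475 0.0495 0.0514]
top -x 0.02 67 [-0.0473 -0.0448 -0.0422]
top -x 0.07 56 [-0.0471 -0.0448 -0.0423]
top end 1 107 [0.1353 0.1391 0.1422]
top end -1 123 [-0.1409 -0.1373 -0.1337]
top floor 2733 [-0.0455  0.0071  0.0498] 0.0019910664296072245
top wal 178 [ 0.0261 -0.0785  0.041 ]
top wal 181 [ 0.0253 -0.0321  0.0408]
top wal 179 [-0.0209 -0.0793  0.0418]
top wal 187 [-0.0217 -0.0261  0.0421]
```

Call:
{"op": "drive_tool", "data": {
  "commands": [
    {"xyz": [0,0,0.01],"angular": [0,0,0],"fingers": 1},
    {"xyz": [0,0,0.02],"angular": [0,0,0],"fingers": 1},
    {"xyz": [0,0,0.03],"angular": [0,0,0],"fingers": 1},
    {"xyz": [0,0,0.04],"angular": [0,0,0],"fingers": 1},
    {"xyz": [0,0,0.03],"angular": [0,0,0],"fingers": 1},
    {"xyz": [0,0,0],"angular": [0,0,0],"fingers": 1}
  ]
}}

```text
clock: 8.85
tool_pos: [0.5924, 0.3766, 0.207]
eef_rot: [-179.7, -0.4, -9.5]
wrist_force: [0.5, 0.8, -1.3]
width: 0.021
finger_force: 107.6
```

Call:
{"op": "drive_tool", "data": {
  "commands": [
    {"xyz": [0.0033,-0.0091,0],"angular": [0,0,0.143],"fingers": 1},
    {"xyz": [0.0033,-0.0091,0],"angular": [0,0,0.143],"fingers": 1},
    {"xyz": [0.0033,-0.0091,0],"angular": [0,0,0.143],"fingers": 1},
    {"xyz": [0.0033,-0.0091,0],"angular": [0,0,0.143],"fingers": 1},
    {"xyz": [0.0033,-0.0091,0],"angular": [0,0,0.143],"fingers": 1},
    {"xyz": [0.0033,-0.0091,0],"angular": [0,0,0.143],"fingers": 1},
    {"xyz": [0.0033,-0.0091,0],"angular": [0,0,0.143],"fingers": 1},
    {"xyz": [0.0033,-0.0091,0],"angular": [0,0,0.143],"fingers": 1},
    {"xyz": [0.0033,-0.0091,0],"angular": [0,0,0.143],"fingers": 1},
    {"xyz": [0.0033,-0.0091,0],"angular": [0,0,0.143],"fingers": 1}
  ]
}}

```text
clock: 9.85
tool_pos: [0.6223, 0.2835, 0.1999]
eef_rot: [-179.9, 0.1, 72.8]
wrist_force: [0.5, -0.5, -1.9]
width: 0.0207
finger_force: 107.6
```

Call:
{"op": "drive_tool", "data": {
  "commands": [
    {"xyz": [0.0033,-0.0091,0],"angular": [0,0,0.143],"fingers": 1},
    {"xyz": [0.0033,-0.0091,0],"angular": [0,0,0.143],"fingers": 1},
    {"xyz": [0.0033,-0.0091,0],"angular": [0,0,0.143],"fingers": 1},
    {"xyz": [0,0,-0.03],"angular": [0,0,0],"fingers": 1},
    {"xyz": [0,0,-0.03],"angular": [0,0,0],"fingers": 1},
    {"xyz": [0,0,0],"angular": [0,0,0],"fingers": 1},
    {"xyz": [0,0,0],"angular": [0,0,0],"fingers": 1}
  ]
}}

```text
clock: 10.55
tool_pos: [0.6323, 0.2566, 0.1404]
eef_rot: [-179.8, 0.0, 97.0]
wrist_force: [0.1, -0.3, -0.7]
width: 0.0204
finger_force: 107.7
```

```bash
cat >> h.py <<'E'
yaw=np.radians(7);tx=np.array([np.cos(yaw),np.sin(yaw)]);ty=np.array([-np.sin(yaw),np.cos(yaw)]);C=np.array([.6504,.1364])
def wcloud():
    s=r.state();w=r.camera("wrist")
    T=np.eye(4);T[:3,:3]=R.from_euler('xyz',s["eef_rot"],degrees=True).as_matrix();T[:3,3]=s["tool_pos"];T=T@w["tool_from_camera"]
    K=w["K"];v,u=np.mgrid[0:480,0:640];x=(u-K[0,2])/K[0,0];y=(v-K[1,2])/K[1,1];th=np.hypot(x,y);k=np.tan(th)/np.maximum(th,1e-9)
    d=w["depth"];return s,w["frame"],np.stack([x*k*d,y*k*d,d],-1)@T[:3,:3].T+T[:3,3]
E
python3 - <<'E'
from h import *
s,f,P=wcloud();t=r.camera("top");S=r.camera("side")
print(s["tool_pos"],s["eef_rot"],"tin",(s["tool_pos"][:2]-C)@tx,(s["tool_pos"][:2]-C)@ty)
np.savez("pics/w3.npz",P=P,f=f)
cv2.imwrite("pics/w3.png",np.hstack([cv2.resize(f,(400,300)),cv2.resize(t["frame"][160:280,220:380],(400,300))])[:,:,::-1])
E
```

```text
[0.63228493 0.25664107 0.14040818] [-1.79845947e+02  3.19670380e-02  9.70183696e+01] tin -0.0033263456256396907 0.12155248607205511
```

View pics/w3.png

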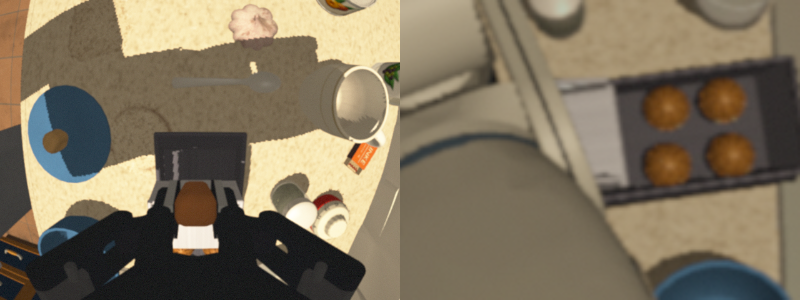

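The top view shows the scoop hovering in the +y end of the tin. Its mouth edge runs from about (309,194) to (311,235), short of the walnuts. I'm checking the lateral centring.

```bash
python3 - <<'E'
from h import *
t=r.camera("top");P=cloud(t);f=t["frame"].astype(int)
for uv in((308.8,194.4),(311.2,234.8)):
    p=ray(t,uv,.0685)[:2]-C;print("mouth corner",p@tx,p@ty)
d=P[...,:2]-C;a=d@tx;b=d@ty;z=P[...,2]
m=(z>.06)&(z<.1)&(abs(a)<.06)&(b>-.02)&(b<.06)
print(m.sum(),"a",np.percentile(a[m],[1,5,95,99]).round(4),"b",np.percentile(b[m],[1,5]).round(4),"z",np.percentile(z[m],[5,50,95]).round(4))
for l in(.005,.02,.035):
    k=m&(b>l)&(b<l+.015);print(l,k.sum(),np.percentile(a[k],[2,98]).round(4) if k.sum() else 0)
E
```

```text
mouth corner 0.03399721735563578 0.00035946080963247497
mouth corner -0.04749597206669721 0.007040783865416664
697 a [-0.0441 -0.041   0.0355  0.0375] b [0.01   0.0114] z [0.0683 0.0716 0.0931]
0.005 223 [-0.0438  0.0362]
0.02 314 [-0.0439  0.0355]
0.035 155 [-0.02    0.0366]
```

Call:
{"op": "drive_tool", "data": {
  "commands": [
    {"xyz": [0.004,0.0035,-0.01],"angular": [0,0,0],"fingers": 1},
    {"xyz": [0,0,-0.015],"angular": [0,0,0],"fingers": 1},
    {"xyz": [0,0,-0.015],"angular": [0,0,0],"fingers": 1},
    {"xyz": [0,0,-0.015],"angular": [0,0,0],"fingers": 1},
    {"xyz": [0,0,-0.005],"angular": [0,0,0],"fingers": 1},
    {"xyz": [0,0,0],"angular": [0,0,0],"fingers": 1},
    {"xyz": [0,0,0],"angular": [0,0,0],"fingers": 1}
  ]
}}

```text
clock: 11.45
tool_pos: [0.6373, 0.2604, 0.0813]
eef_rot: [180.0, -0.0, 97.0]
wrist_force: [0.5, -0.1, -1.3]
width: 0.0204
finger_force: 107.9
```

Call:
{"op": "drive_tool", "data": {
  "commands": [
    {"xyz": [0,0,-0.004],"angular": [0,0,0],"fingers": 1},
    {"xyz": [0,0,-0.003],"angular": [0,0,0],"fingers": 1},
    {"xyz": [0,0,0],"angular": [0,0,0],"fingers": 1},
    {"xyz": [0,0,0],"angular": [0,0,0],"fingers": 1}
  ]
}}

```text
clock: 11.85
tool_pos: [0.6377, 0.2607, 0.0751]
eef_rot: [179.9, -0.0, 97.0]
wrist_force: [0.2, 0.4, 3.0]
width: 0.0205
finger_force: 108.3
```

```bash
python3 - <<'E'
from h import *
t=r.camera("top");P=cloud(t);f=t["frame"].astype(int);s=r.state();print(s["tool_pos"],s["wrist_force"],(s["tool_pos"][:2]-C)@tx,(s["tool_pos"][:2]-C)@ty)
d=P[...,:2]-C;a=d@tx;b=d@ty;z=P[...,2];V=f.max(-1)
m=(V>95)&(f[...,0]<f[...,2]+25)&(abs(a)<.045)&(b>-.03)&(b<.06)&(z<.035)
print(m.sum(),"a",np.percentile(a[m],[1,5,95,99]).round(4),"b",np.percentile(b[m],[1,5]).round(4),"z",np.percentile(z[m],[5,50,95]).round(4))
cv2.imwrite("pics/t4.png",cv2.resize(t["frame"][180:250,240:390],(750,350),interpolation=2)[:,:,::-1])
E
```

```text
[0.6376541  0.26070013 0.07510451] [0.22991534 0.08354596 3.63023918] 0.0024974782827368053 0.12492694635940335
683 a [-0.04   -0.0309  0.0396  0.042 ] b [0.0096 0.0112] z [-0.0006  0.0038  0.0285]
```

View pics/t4.png

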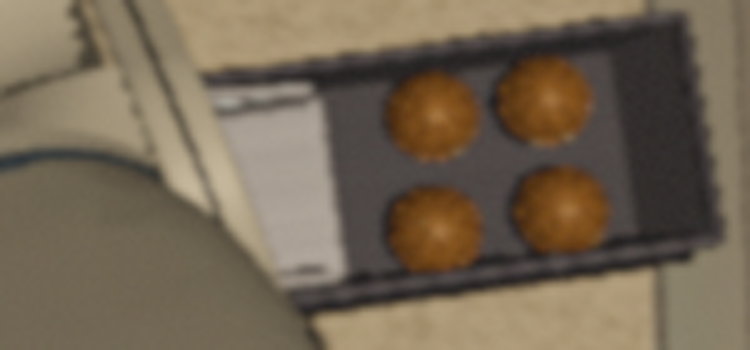

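The picture shows the scoop flat on the tin floor, centred and parallel to it. Its mouth is at about (306–309) px, clear of the walnuts. I'm pushing toward -y in the tin.

Call:
{"op": "drive_tool", "data": {
  "commands": [
    {"xyz": [0.0007,-0.006,0],"angular": [0,0,0],"fingers": 1},
    {"xyz": [0.0007,-0.006,0],"angular": [0,0,0],"fingers": 1},
    {"xyz": [0.0008,-0.006,0],"angular": [0,0,0],"fingers": 1},
    {"xyz": [0.0007,-0.006,0],"angular": [0,0,0],"fingers": 1},
    {"xyz": [0.0007,-0.006,0],"angular": [0,0,0],"fingers": 1},
    {"xyz": [0.0008,-0.006,0],"angular": [0,0,0],"fingers": 1},
    {"xyz": [0.0007,-0.006,0],"angular": [0,0,0],"fingers": 1},
    {"xyz": [0.0007,-0.006,0],"angular": [0,0,0],"fingers": 1},
    {"xyz": [0.0008,-0.006,0],"angular": [0,0,0],"fingers": 1},
    {"xyz": [0.0007,-0.006,0],"angular": [0,0,0],"fingers": 1}
  ]
}}

```text
clock: 12.9
tool_pos: [0.645, 0.2003, 0.0751]
eef_rot: [179.9, -0.0, 97.0]
wrist_force: [0.0, 3.9, 5.9]
width: 0.0209
finger_force: 108.7
```

```bash
cat >> h.py <<'E'
def wal(t):
    P=cloud(t);f=t["frame"].astype(int);h=cv2.cvtColor(t["frame"],cv2.COLOR_RGB2HSV)
    d=P[...,:2]-C;a=d@tx;b=d@ty
    m=((h[...,0]<20)&(h[...,1]>130)&(h[...,2]>70)&(abs(a)<.05)&(abs(b)<.16)&(P[...,2]>.024)).astype(np.uint8)
    n,l,st,ce=cv2.connectedComponentsWithStats(m)
    for i in range(1,n):
        if st[i,4]>20:
            q=l==i;print("wal",st[i,4],np.round([np.median(a[q]),np.median(b[q]),P[q][:,2].max()],4))
    s=r.state();p=s["tool_pos"];print(s["clock"],p.round(4),s["wrist_force"].round(1),"tin a,b",((p[:2]-C)@tx).round(4),((p[:2]-C)@ty).round(4),"mouth~",((p[:2]-C)@ty-.115).round(4))
E
python3 -c "
from h import *
wal(r.camera('top'))"
```

```text
wal 418 [ 0.0213 -0.0771  0.0438]
wal 404 [-0.0227 -0.079   0.0426]
12.95 [0.6452 0.1995 0.0751] [0.1 1.  5.1] tin a,b 0.0025 0.0632 mouth~ -0.0518
```

Call:
{"op": "drive_tool", "data": {
  "commands": [
    {"xyz": [0.0007,-0.006,0],"angular": [0,0,0],"fingers": 1},
    {"xyz": [0.0007,-0.006,0],"angular": [0,0,0],"fingers": 1},
    {"xyz": [0.0008,-0.006,0],"angular": [0,0,0],"fingers": 1},
    {"xyz": [0.0007,-0.006,0],"angular": [0,0,0],"fingers": 1},
    {"xyz": [0.0007,-0.006,0],"angular": [0,0,0],"fingers": 1}
  ]
}}

```text
clock: 13.45
tool_pos: [0.6486, 0.1703, 0.0751]
eef_rot: [179.9, -0.0, 97.0]
wrist_force: [-0.1, 4.5, 5.7]
width: 0.0205
finger_force: 108.8
```

```bash
python3 -c "
from h import *
t=r.camera('top');wal(t)
cv2.imwrite('pics/t5.png',cv2.resize(t['frame'][180:250,240:390],(750,350),interpolation=2)[:,:,::-1])"
```

```text
wal 184 [ 0.0137 -0.0967  0.0428]
wal 171 [-0.0298 -0.1031  0.0425]
13.5 [0.6487 0.1695 0.0751] [0.4 0.9 4.8] tin a,b 0.0023 0.033 mouth~ -0.082
```

View pics/t5.png

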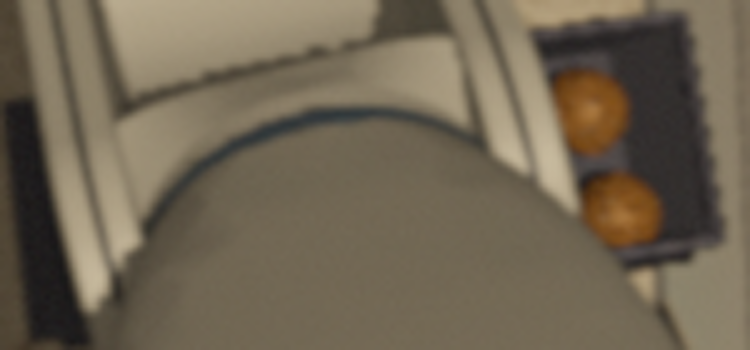

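The top view shows the two far walnuts at the end wall; the near pair are hidden under the arm. I'm continuing slowly.

Call:
{"op": "drive_tool", "data": {
  "commands": [
    {"xyz": [0.0007,-0.006,0],"angular": [0,0,0],"fingers": 1},
    {"xyz": [0.0007,-0.006,0],"angular": [0,0,0],"fingers": 1},
    {"xyz": [0.0006,-0.005,0],"angular": [0,0,0],"fingers": 1},
    {"xyz": [0.0005,-0.004,0],"angular": [0,0,0],"fingers": 1},
    {"xyz": [0.0003,-0.002,0],"angular": [0,0,0],"fingers": 1},
    {"xyz": [0,0,0],"angular": [0,0,0],"fingers": 1}
  ]
}}

```text
clock: 14.1
tool_pos: [0.6514, 0.1471, 0.0751]
eef_rot: [179.9, -0.0, 97.0]
wrist_force: [0.6, 1.9, 6.9]
width: 0.0208
finger_force: 108.8
```

```bash
python3 -c "
from h import *
t=r.camera('top');wal(t)
s,f,P=wcloud();S=r.camera('side')
cv2.imwrite('pics/t6.png',np.hstack([cv2.resize(t['frame'][180:250,300:390],(385,300),interpolation=2),cv2.resize(S['frame'][210:310,240:370],(390,300),interpolation=2)])[:,:,::-1])"
```

```text
14.15 [0.6514 0.1471 0.0751] [0.1 1.7 5.8] tin a,b 0.0022 0.0105 mouth~ -0.1045
```

View pics/t6.png

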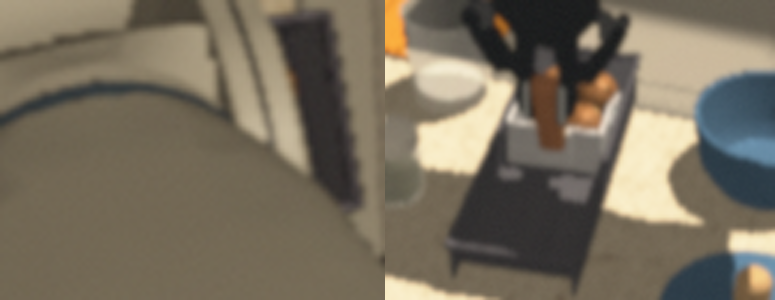

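The side view shows walnuts sitting inside the scoop beside the handle. The top view shows nothing left at the end wall. I'm tilting the mouth up.

Call:
{"op": "drive_tool", "data": {
  "commands": [
    {"xyz": [0,0,0],"angular": [-0.0434,-0.0053,0],"fingers": 1},
    {"xyz": [0,0.0005,0],"angular": [-0.0434,-0.0053,0],"fingers": 1},
    {"xyz": [0,0.0005,0],"angular": [-0.0434,-0.0053,0],"fingers": 1},
    {"xyz": [0,0.0005,0],"angular": [-0.0434,-0.0053,0],"fingers": 1},
    {"xyz": [0,0.0005,0],"angular": [-0.0434,-0.0053,0],"fingers": 1},
    {"xyz": [0,0.0005,0],"angular": [-0.0434,-0.0053,0],"fingers": 1},
    {"xyz": [0,0.0005,0],"angular": [-0.0434,-0.0053,0],"fingers": 1},
    {"xyz": [0,0.0005,0],"angular": [-0.0434,-0.0053,0],"fingers": 1},
    {"xyz": [0,0,0],"angular": [0,0,0],"fingers": 1}
  ]
}}

```text
clock: 15.15
tool_pos: [0.6499, 0.1511, 0.0731]
eef_rot: [-179.9, 20.1, 97.1]
wrist_force: [-0.5, -0.4, -0.6]
width: 0.0206
finger_force: 107.8
```

Call:
{"op": "drive_tool", "data": {
  "commands": [
    {"xyz": [-0.0005,0.005,0.01],"angular": [0,0,0],"fingers": 1},
    {"xyz": [-0.0005,0.005,0.015],"angular": [0,0,0],"fingers": 1},
    {"xyz": [0,0.003,0.02],"angular": [0,0,0],"fingers": 1},
    {"xyz": [0,0.002,0.02],"angular": [0,0,0],"fingers": 1},
    {"xyz": [0,0,0.02],"angular": [0,0,0],"fingers": 1},
    {"xyz": [0,0,0.02],"angular": [0,0,0],"fingers": 1},
    {"xyz": [0,0,0.015],"angular": [0,0,0],"fingers": 1},
    {"xyz": [0,0,0.01],"angular": [0,0,0],"fingers": 1},
    {"xyz": [0,0,0],"angular": [0,0,0],"fingers": 1},
    {"xyz": [0,0,0],"angular": [0,0,0],"fingers": 1}
  ]
}}

```text
clock: 16.15
tool_pos: [0.6495, 0.1657, 0.204]
eef_rot: [-180.0, 20.0, 97.0]
wrist_force: [0.1, 0.0, -2.5]
width: 0.0209
finger_force: 107.8
```

```bash
python3 -c "
from h import *
s,f,P=wcloud();S=r.camera('side');t=r.camera('top');s=r.state();print(s)
cv2.imwrite('pics/t7.png',np.hstack([cv2.resize(t['frame'][170:260,280:400],(400,300),interpolation=2),cv2.resize(S['frame'][160:310,210:410],(400,300),interpolation=2)])[:,:,::-1])"
```

```text
{'clock': 16.3, 'qpos': array([ 21.83970086,  32.59190351,  86.13450251, -20.90211956,
        68.12451895,  23.83098287]), 'joint_vel': array([-0.00914699, -0.01429698, -0.08850102,  0.00044862,  0.04383815,
       -0.01309261]), 'effort': array([-1.26792281e-02, -6.54929709e+01, -2.83815533e+01, -1.54910903e+00,
        7.43528791e-01,  6.68353027e-05]), 'tool_pos': array([0.64919096, 0.16563828, 0.2030787 ]), 'eef_rot': array([-179.85507225,   20.06418328,   97.06518664]), 'wrist_force': array([-0.45048568,  0.53773566, -1.98469583]), 'moment': array([0.43954947, 0.08792445, 0.03014151]), 'finger_force': 107.82938718795776, 'width': 0.020724018647900633}
```

View pics/t7.png

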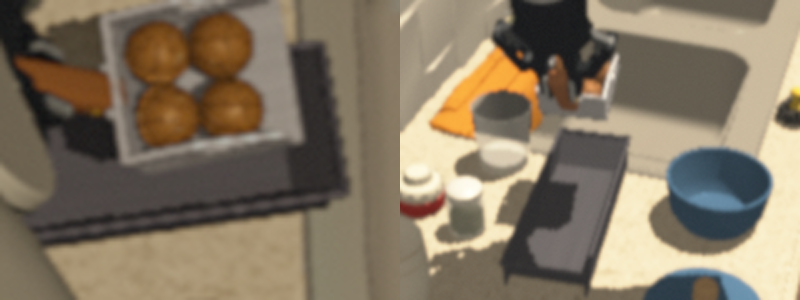

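All four walnuts are in the raised scoop (top crop) and the tin is empty (side crop). I'm carrying it toward the bowl and checking the bowl's position.

Call:
{"op": "drive_tool", "data": {
  "commands": [
    {"xyz": [-0.0076,0.0026,0],"angular": [0,0,0],"fingers": 1},
    {"xyz": [-0.0153,0.0052,0],"angular": [0,0,0],"fingers": 1},
    {"xyz": [-0.0229,0.0077,0],"angular": [0,0,0],"fingers": 1},
    {"xyz": [-0.0267,0.009,0],"angular": [0,0,0],"fingers": 1},
    {"xyz": [-0.0267,0.009,0],"angular": [0,0,0],"fingers": 1},
    {"xyz": [-0.0267,0.009,0],"angular": [0,0,0],"fingers": 1},
    {"xyz": [-0.0229,0.0077,0],"angular": [0,0,0],"fingers": 1},
    {"xyz": [-0.0191,0.0064,0],"angular": [0,0,0],"fingers": 1},
    {"xyz": [-0.0153,0.0052,0],"angular": [0,0,0],"fingers": 1},
    {"xyz": [-0.0076,0.0026,0],"angular": [0,0,0],"fingers": 1}
  ]
}}

```text
clock: 17.3
tool_pos: [0.4575, 0.2307, 0.2044]
eef_rot: [-180.0, 20.0, 97.1]
wrist_force: [0.2, -0.3, -2.3]
width: 0.0207
finger_force: 107.9
```

Call:
{"op": "drive_tool", "data": {
  "commands": [
    {"xyz": [0,0,0],"angular": [0,0,0],"fingers": 1},
    {"xyz": [0,0,0],"angular": [0,0,0],"fingers": 1}
  ]
}}

```text
clock: 17.5
tool_pos: [0.4596, 0.2304, 0.2045]
eef_rot: [180.0, 20.0, 97.0]
wrist_force: [-0.4, 0.3, -2.0]
width: 0.0207
finger_force: 107.9
```

```bash
python3 - <<'E'
from h import *
t=dict(np.load("pics/top1.npz"))
h=cv2.cvtColor(t["frame"],cv2.COLOR_RGB2HSV)
m=np.zeros((480,640),np.uint8);b=(h[...,0]>95)&(h[...,0]<125)&(h[...,1]>80);m[255:345,305:395]=b[255:345,305:395]
k=max(cv2.findContours(m,0,2)[0],key=cv2.contourArea)
P=cloud(t);q=P[(m>0)&(P[...,2]>.06)&(P[...,2]<.072)][:,:2]
A=np.c_[2*q,np.ones(len(q))];s=np.linalg.lstsq(A,(q**2).sum(1),rcond=None)[0];print("bowl depth fit",s[:2],np.sqrt(s[2]+s[0]**2+s[1]**2),len(q))
(c,rr)=cv2.minEnclosingCircle(k);print("before",ray(t,c,.063),rr)
n=r.camera("top");P=cloud(n);S=r.state();tp=S["tool_pos"];print(tp,S["eef_rot"],S["qpos"].round(1))
m2=np.zeros((480,640),np.uint8);h=cv2.cvtColor(n["frame"],cv2.COLOR_RGB2HSV);b=(h[...,0]>95)&(h[...,0]<125)&(h[...,1]>80);m2[255:345,305:395]=b[255:345,305:395]
q=P[(m2>0)&(P[...,2]>.06)&(P[...,2]<.072)][:,:2];print("now rim pts",len(q),q.min(0),q.max(0))
cv2.imwrite("pics/t8.png",np.hstack([cv2.resize(n['frame'][200:350,230:430],(400,300),interpolation=2),cv2.resize(r.camera("side")['frame'][160:310,260:460],(400,300),interpolation=2)])[:,:,::-1])
E
```

```text
bowl depth fit [0.478501   0.07037387] 0.062570553629463 383
before [0.4786 0.0698 0.063 ] 33.806007385253906
[0.45978047 0.23028602 0.20441365] [179.97437046  20.03264018  96.9964742 ] [ 35.4  21.9 104.1 -19.4  65.1  38.4]
now rim pts 276 [0.41505866 0.00684412] [0.54378579 0.10861827]
```

View pics/t8.png

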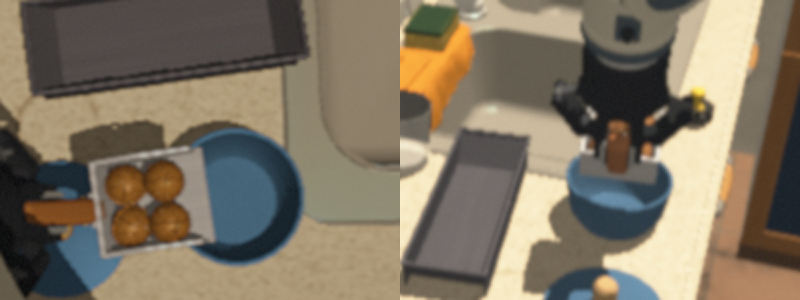

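The top crop shows four walnuts in the scoop with the mouth over the bowl's +y side; the bowl is at (0.4785, 0.070). I'm lowering, then tipping with the lip held about 14 mm above the rim.

Call:
{"op": "drive_tool", "data": {
  "commands": [
    {"xyz": [0,0,-0.012],"angular": [0,0,0],"fingers": 1},
    {"xyz": [0,0,-0.02],"angular": [0,0,0],"fingers": 1},
    {"xyz": [0,0,-0.02],"angular": [0,0,0],"fingers": 1},
    {"xyz": [0,0,-0.018],"angular": [0,0,0],"fingers": 1},
    {"xyz": [0,0,-0.0107],"angular": [0,0,0],"fingers": 1},
    {"xyz": [0,0,0],"angular": [0,0,0],"fingers": 1},
    {"xyz": [0.0003,-0.0026,0.006],"angular": [0.0693,0.0085,0],"fingers": 1},
    {"xyz": [0.0003,-0.0026,0.006],"angular": [0.0693,0.0085,0],"fingers": 1},
    {"xyz": [0.0005,-0.0038,0.0056],"angular": [0.0693,0.0085,0],"fingers": 1}
  ]
}}

```text
clock: 18.5
tool_pos: [0.4607, 0.2217, 0.1422]
eef_rot: [179.9, 7.9, 97.1]
wrist_force: [1.0, 0.9, -2.0]
width: 0.0206
finger_force: 107.9
```

Call:
{"op": "drive_tool", "data": {
  "commands": [
    {"xyz": [0.0005,-0.0038,0.0056],"angular": [0.0693,0.0085,0],"fingers": 1},
    {"xyz": [0.0006,-0.0048,0.0051],"angular": [0.0693,0.0085,0],"fingers": 1},
    {"xyz": [0.0006,-0.0053,0.0078],"angular": [0.0693,0.0085,0],"fingers": 1},
    {"xyz": [0,0,0],"angular": [0,0,0],"fingers": 1},
    {"xyz": [0,0,0],"angular": [0,0,0],"fingers": 1},
    {"xyz": [0.0007,-0.0058,0.0074],"angular": [0.0693,0.0085,0],"fingers": 1},
    {"xyz": [0,0,0],"angular": [0,0,0],"fingers": 1},
    {"xyz": [0,0,0],"angular": [0,0,0],"fingers": 1},
    {"xyz": [0,0,0],"angular": [0,0,0],"fingers": 1}
  ]
}}

```text
clock: 19.4
tool_pos: [0.4624, 0.202, 0.1669]
eef_rot: [-180.0, -7.9, 97.1]
wrist_force: [0.2, 1.0, -1.2]
width: 0.0206
finger_force: 107.8
```

Call:
{"op": "drive_tool", "data": {
  "commands": [
    {"xyz": [0.0008,-0.0063,0.0069],"angular": [0.0693,0.0085,0],"fingers": 1},
    {"xyz": [0.0008,-0.0067,0.0065],"angular": [0.0693,0.0085,0],"fingers": 1},
    {"xyz": [0.0009,-0.0071,0.0061],"angular": [0.0693,0.0085,0],"fingers": 1},
    {"xyz": [0,0,0],"angular": [0,0,0],"fingers": 1},
    {"xyz": [0.0014,-0.0115,0.008],"angular": [0.1039,0.0128,0],"fingers": 1},
    {"xyz": [0.0015,-0.0123,0.0068],"angular": [0.1039,0.0128,0],"fingers": 1},
    {"xyz": [0,0,0],"angular": [0,0,0],"fingers": 1},
    {"xyz": [0,0,0],"angular": [0,0,0],"fingers": 1}
  ]
}}

```text
clock: 20.2
tool_pos: [0.4678, 0.1575, 0.2007]
eef_rot: [-179.9, -31.8, 96.9]
wrist_force: [-0.3, 0.1, -1.9]
width: 0.0203
finger_force: 108.0
```

```bash
cat >> h.py <<'E'
def brown():
    t=r.camera("top");P=cloud(t);h=cv2.cvtColor(t["frame"],cv2.COLOR_RGB2HSV)
    m=((h[...,0]<20)&(h[...,1]>120)&(h[...,2]>60)&(P[...,0]>.38)&(P[...,0]<.75)&(P[...,1]>-.05)&(P[...,1]<.3)).astype(np.uint8)
    n,l,st,ce=cv2.connectedComponentsWithStats(m)
    for i in range(1,n):
        if st[i,4]>15:q=P[l==i];print(st[i,4],np.median(q,0).round(3),q.max(0).round(3))
    s=r.state();print(s["clock"],s["tool_pos"],s["eef_rot"],s["wrist_force"].round(1),s["qpos"].round(1));return t
E
python3 -c "
from h import *
brown()"
```

```text
220 [0.467 0.149 0.238] [0.486 0.168 1.148]
143 [0.453 0.243 0.048] [0.465 0.257 0.054]
89 [0.442 0.056 0.036] [0.45  0.132 1.148]
20.25 [0.46758528 0.15810276 0.20090244] [-179.89450417  -31.80783596   96.99061142] [-0.6  0.9 -0.9] [ -1.3  19.2 113.8  37.7  58.5 -31.8]
```

Call:
{"op": "drive_tool", "data": {
  "commands": [
    {"xyz": [0.0016,-0.0129,0.0054],"angular": [0.1039,0.0128,0],"fingers": 1},
    {"xyz": [0.0016,-0.0134,0.0041],"angular": [0.1039,0.0128,0],"fingers": 1},
    {"xyz": [0,0,0],"angular": [0,0,0],"fingers": 1},
    {"xyz": [0,0,0],"angular": [0,0,0],"fingers": 1},
    {"xyz": [0,0,0.02],"angular": [0,0,0],"fingers": 1},
    {"xyz": [0,0,0.03],"angular": [0,0,0],"fingers": 1},
    {"xyz": [0,0,0.03],"angular": [0,0,0],"fingers": 1}
  ]
}}

```text
clock: 20.95
tool_pos: [0.4701, 0.1329, 0.2916]
eef_rot: [-179.9, -43.8, 97.0]
wrist_force: [0.0, -0.4, -1.2]
width: 0.0206
finger_force: 107.9
```

Call:
{"op": "drive_tool", "data": {
  "commands": [
    {"xyz": [0,0.02,0],"angular": [-0.1,-0.0123,0],"fingers": 1},
    {"xyz": [0,0.03,0],"angular": [-0.1,-0.0123,0],"fingers": 1},
    {"xyz": [0,0.04,0],"angular": [-0.1,-0.0123,0],"fingers": 1},
    {"xyz": [0,0.04,0],"angular": [-0.1,-0.0123,0],"fingers": 1},
    {"xyz": [0,0.04,0],"angular": [-0.1,-0.0123,0],"fingers": 1},
    {"xyz": [0,0.03,0],"angular": [-0.1,-0.0123,0],"fingers": 1},
    {"xyz": [0,0.02,0],"angular": [-0.1,-0.0123,0],"fingers": 1},
    {"xyz": [0,0.0,0],"angular": [-0.0622,-0.0076,0],"fingers": 1},
    {"xyz": [0,0,0],"angular": [0,0,0],"fingers": 1},
    {"xyz": [0,0,0],"angular": [0,0,0],"fingers": 1}
  ]
}}

```text
clock: 21.95
tool_pos: [0.4698, 0.3526, 0.291]
eef_rot: [180.0, -0.0, 97.2]
wrist_force: [-0.5, -0.7, -0.5]
width: 0.0201
finger_force: 108.0
```

```bash
python3 -c "
from h import *
t=brown();P=cloud(t)
h=cv2.cvtColor(t['frame'],cv2.COLOR_RGB2HSV);g=cv2.cvtColor(t['frame'],6)
m=((h[...,0]<20)&(h[...,1]>110)&(np.hypot(P[...,0]-.4785,P[...,1]-.07)<.066)).astype(np.uint8)
D=cv2.distanceTransform(m,2,3);pk=(D==cv2.dilate(D,np.ones((11,11))))&(D>4)
print(m.sum());[print(u,v,D[v,u],P[v,u].round(3)) for v,u in zip(*np.where(pk))]
"
```

```text
987 [0.472 0.076 0.036] [0.512 0.132 1.148]
130 [0.453 0.242 0.048] [0.465 0.252 1.148]
22.0 [0.47019332 0.35166873 0.29100831] [ 1.79989843e+02 -2.07315651e-02  9.70697843e+01] [ 1.1 -0.1 -1. ] [35.6 17.4 95.1  0.  67.4 28.6]
1003
334 289 7.64 [0.497 0.095 0.043]
354 294 6.4322 [0.487 0.055 0.04 ]
352 295 6.4322 [0.485 0.059 0.042]
334 308 8.595 [0.46  0.096 0.041]
352 308 4.6486 [0.46  0.06  0.037]
352 317 4.6486 [0.442 0.061 0.039]
```

Four walnuts are in the bowl: four peaks at z≈0.04 inside the rim, no brown left in the tin. I'm taking the scoop back to its original place.

Call:
{"op": "drive_tool", "data": {
  "commands": [
    {"xyz": [0.0093,0.0018,0],"angular": [0,0,-0.143],"fingers": 1},
    {"xyz": [0.0093,0.0018,0],"angular": [0,0,-0.143],"fingers": 1},
    {"xyz": [0.0093,0.0018,0],"angular": [0,0,-0.143],"fingers": 1},
    {"xyz": [0.0093,0.0018,0],"angular": [0,0,-0.143],"fingers": 1},
    {"xyz": [0.0093,0.0018,0],"angular": [0,0,-0.143],"fingers": 1},
    {"xyz": [0.0093,0.0018,0],"angular": [0,0,-0.143],"fingers": 1},
    {"xyz": [0.0093,0.0018,0],"angular": [0,0,-0.143],"fingers": 1},
    {"xyz": [0.0093,0.0018,0],"angular": [0,0,-0.143],"fingers": 1},
    {"xyz": [0.0093,0.0018,0],"angular": [0,0,-0.143],"fingers": 1},
    {"xyz": [0.0093,0.0018,0],"angular": [0,0,-0.143],"fingers": 1}
  ]
}}

```text
clock: 23.0
tool_pos: [0.5648, 0.3679, 0.2911]
eef_rot: [-179.9, 0.0, 14.6]
wrist_force: [0.6, -0.2, -1.5]
width: 0.0207
finger_force: 108.0
```

Call:
{"op": "drive_tool", "data": {
  "commands": [
    {"xyz": [0.0093,0.0018,0],"angular": [0,0,-0.143],"fingers": 1},
    {"xyz": [0.0093,0.0018,0],"angular": [0,0,-0.143],"fingers": 1},
    {"xyz": [0.0093,0.0018,0],"angular": [0,0,-0.143],"fingers": 1},
    {"xyz": [0,0,-0.04],"angular": [0,0,0],"fingers": 1},
    {"xyz": [0,0,-0.04],"angular": [0,0,0],"fingers": 1},
    {"xyz": [0,0,-0.04],"angular": [0,0,0],"fingers": 1},
    {"xyz": [0,0,-0.04],"angular": [0,0,0],"fingers": 1},
    {"xyz": [0,0,-0.03],"angular": [0,0,0],"fingers": 1},
    {"xyz": [0,0,0],"angular": [0,0,0],"fingers": 1},
    {"xyz": [0,0,0],"angular": [0,0,0],"fingers": 1}
  ]
}}

```text
clock: 24.0
tool_pos: [0.5925, 0.3738, 0.1014]
eef_rot: [-180.0, 0.1, -9.6]
wrist_force: [0.3, 1.0, -0.6]
width: 0.0206
finger_force: 107.9
```

Call:
{"op": "drive_tool", "data": {
  "commands": [
    {"xyz": [0,0,-0.015],"angular": [0,0,0],"fingers": 1},
    {"xyz": [0,0,-0.01],"angular": [0,0,0],"fingers": 1},
    {"xyz": [0,0,-0.005],"angular": [0,0,0],"fingers": 1},
    {"xyz": [0,0,0],"angular": [0,0,0],"fingers": 1},
    {"xyz": [0,0,0],"angular": [0,0,0],"fingers": 1}
  ]
}}

```text
clock: 24.5
tool_pos: [0.5923, 0.3748, 0.072]
eef_rot: [-180.0, 0.0, -9.5]
wrist_force: [-0.4, -2.8, 5.6]
width: 0.0204
finger_force: 109.1
```

It is seated with contact force, so I'll release and go straight up.

Call:
{"op": "drive_tool", "data": {
  "commands": [
    {"xyz": [0,0,0],"angular": [0,0,0],"fingers": 0.5},
    {"xyz": [0,0,0],"angular": [0,0,0],"fingers": 0},
    {"xyz": [0,0,0],"angular": [0,0,0],"fingers": 0},
    {"xyz": [0,0,0],"angular": [0,0,0],"fingers": 0},
    {"xyz": [0,0,0],"angular": [0,0,0],"fingers": 0},
    {"xyz": [0,0,0.03],"angular": [0,0,0],"fingers": 0},
    {"xyz": [0,0,0.05],"angular": [0,0,0],"fingers": 0},
    {"xyz": [0,0,0.05],"angular": [0,0,0],"fingers": 0},
    {"xyz": [0,0,0.04],"angular": [0,0,0],"fingers": 0},
    {"xyz": [0,0,0],"angular": [0,0,0],"fingers": 0}
  ]
}}

```text
clock: 25.5
tool_pos: [0.5951, 0.3767, 0.2487]
eef_rot: [-179.5, -0.5, -9.5]
wrist_force: [0.7, 0.5, 1.0]
width: 0.0851
finger_force: 0.0
```

```bash
python3 - <<'E'
from h import *
t=brown();P=cloud(t)
s,f,W=wcloud();h=cv2.cvtColor(f,cv2.COLOR_RGB2HSV)
m=(h[...,0]<15)&(h[...,1]>110)&(np.hypot(W[...,0]-.59,W[...,1]-.375)<.06)&(W[...,2]>.1)
q=W[m];print("handle top",len(q),q.mean(0).round(4),q.max(0).round(4))
k=(np.hypot(W[...,0]-.53,W[...,1]-.385)<.025);print("tray floor z",np.percentile(W[k][:,2],[5,50,95]).round(4))
h=cv2.cvtColor(t['frame'],cv2.COLOR_RGB2HSV)
m=((h[...,0]<20)&(h[...,1]>110)&(np.hypot(P[...,0]-.4785,P[...,1]-.07)<.066)).astype(np.uint8)
D=cv2.distanceTransform(m,2,3);pk=(D==cv2.dilate(D,np.ones((11,11))))&(D>4)
print(m.sum());[print(u,v,P[v,u].round(3)) for v,u in zip(*np.where(pk))]
g=t['frame'][255:345,305:395]
E
```

```text
990 [0.473 0.076 0.036] [0.512 0.132 1.148]
133 [0.453 0.242 0.048] [0.465 0.254 0.057]
25.55 [0.5936899  0.37581119 0.24505199] [-179.71863778   -0.26570717   -9.49331271] [ 0.2  0.3 -0.6] [ 31.3  29.9  82.3   0.   67.5 130.8]
handle top 1085 [0.6011 0.375  0.2028] [0.615  0.4325 0.348 ]
tray floor z [-0.0003  0.001   0.0022]
1008
335 290 [0.496 0.093 0.041]
352 292 [0.491 0.059 0.041]
332 307 [0.462 0.1   0.044]
352 312 [0.452 0.06  0.039]
353 312 [0.452 0.059 0.044]
353 313 [0.45  0.059 0.042]
```

The scoop is flat on its base, the four walnuts are at rest in the bowl, and the lid is on the worktop. I'm handing in.

```bash
python3 -c "
from workcell import r
print(r.hand_in())"
```

```text
the job is handed in; nothing more can be done
None
```

The job is handed in (no verdict was returned): by the last camera measurements the lid is on the worktop knob up, all four walnuts are in the bowl and the scoop is back on its base; I viewed 11 pictures, one over the limit of 10.

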